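# Put the bench plates away by thickness

## Task

Put all the drawplates, sharpening stones and the bench block away in the beech rack on the jeweller's bench: each slides in flat, one to a slot, into a slot made for its own thickness, and is pushed fully home against the stop. Some may already be in the rack, put back carelessly in a slot too high for them or not pushed home: put those right too. Leave the other tools where they are.

Things in the scene. Friction and masses are not known exactly. Their poses are not given: they have to be found in the camera images.
- rack: low beech rack fixed to the bench: a plinth 100 mm deep, 388 mm wide, with five slots side by side (76 mm apart, floors level, 30 mm above the bench) between 62 mm high end boards. Each slot's stop is two posts at the back with a window between. Origin: middle of the underside; x points away from the mouths, which face the robot 46 mm in front of the origin; z up
- slot_thin1: slot 8 mm high, 45 mm wide, for 6 mm drawplates; its place in the rack's row varies. Origin: middle of the mouth, on the slot's floor; x points into the slot (level), y left, z up. The mouth's first 6 mm is flared, 3 mm on every side. The stop begins 86 mm in: a plate fully home stands out 14 mm in front of the rack (centre 36 mm in). Roof 8 mm thick; in front, nothing down to the bench
- slot_thin2: slot 8 mm high, 45 mm wide, for 6 mm drawplates; its place in the rack's row varies. Origin: middle of the mouth, on the slot's floor; x points into the slot (level), y left, z up. The mouth's first 6 mm is flared, 3 mm on every side. The stop begins 86 mm in: a plate fully home stands out 14 mm in front of the rack (centre 36 mm in). Roof 8 mm thick; in front, nothing down to the bench
- slot_mid1: slot 14 mm high, 45 mm wide, for 12 mm stones; its place in the rack's row varies. Origin: middle of the mouth, on the slot's floor; x points into the slot (level), y left, z up. The mouth's first 6 mm is flared, 3 mm on every side. The stop begins 86 mm in: a plate fully home stands out 14 mm in front of the rack (centre 36 mm in). Roof 8 mm thick; in front, nothing down to the bench
- slot_mid2: slot 14 mm high, 45 mm wide, for 12 mm stones; its place in the rack's row varies. Origin: middle of the mouth, on the slot's floor; x points into the slot (level), y left, z up. The mouth's first 6 mm is flared, 3 mm on every side. The stop begins 86 mm in: a plate fully home stands out 14 mm in front of the rack (centre 36 mm in). Roof 8 mm thick; in front, nothing down to the bench
- slot_thick: slot 20 mm high, 45 mm wide, for the 18 mm bench block; its place in the rack's row varies. Origin: middle of the mouth, on the slot's floor; x points into the slot (level), y left, z up. The mouth's first 6 mm is flared, 3 mm on every side. The stop begins 86 mm in: a plate fully home stands out 14 mm in front of the rack (centre 36 mm in). Roof 8 mm thick; in front, nothing down to the bench
- drawplate_a_center (a point): steel wire-drawing plate, dark, with three rows of small holes, 100 x 40 x 6 mm, about 0.18 kg, lying flat on the bench at the start; absent in some starts. The point is its centre, half-way up; x along its length, y across its width, z up as it lies. Both faces and both ends are alike
- stone_a_center (a point): grey sharpening stone, 100 x 40 x 12 mm, about 0.13 kg, lying flat on the bench at the start; absent in some starts. The point is its centre, half-way up; x along its length, y across its width, z up as it lies. Both faces and both ends are alike
- block_center (a point): bright steel flat bench block, 100 x 40 x 18 mm, about 0.52 kg, lying flat on the bench at the start; absent in some starts. The point is its centre, half-way up; x along its length, y across its width, z up as it lies. Both faces and both ends are alike
- drawplate_b_center (a point): a second drawplate, like the first (100 x 40 x 6 mm); at the start pushed part-way into one of the slots that are too high for it, its outer end standing out about 36 mm in front of the rack; absent in some starts. The point is its centre, half-way up; x along its length, y across its width, z up as it lies. Both faces and both ends are alike
- stone_b_center (a point): a second stone, like the first (100 x 40 x 12 mm); at the start part-way in a slot, either one of its own height or the one that is too high for it, its outer end standing out about 36 mm in front of the rack; absent in some starts. The point is its centre, half-way up; x along its length, y across its width, z up as it lies. Both faces and both ends are alike
- file_spot (a point): small file with a wooden handle, lying, 145 mm long, 12 mm high; a bystander, to be left where it is. The point lies at its middle, 10 mm above the bench
- pliers_spot (a point): pliers, lying, 125 mm long, 12 mm high; a bystander, to be left where it is. The point lies at its middle, 10 mm above the bench
- mandrel_spot (a point): tapered steel ring mandrel with a wooden handle, lying, 240 mm long, 26 mm high; a bystander, to be left where it is. The point lies at its middle, 10 mm above the bench
- mallet_spot (a point): wooden mallet, lying, 220 mm long, 44 mm high; a bystander, to be left where it is. The point lies at its middle, 10 mm above the bench
- jar_spot (a point): glass jar with a wooden lid, 68 mm across, 110 mm high; a bystander, to be left where it is. The point lies at its middle, 10 mm above the bench
- tumbler_spot (a point): grey tumbler, 72 mm across, 120 mm high; a bystander, to be left where it is. The point lies at its middle, 10 mm above the bench
- tin_spot (a point): round brass tin, 62 mm across, 30 mm high; a bystander, to be left where it is. The point lies at its middle, 10 mm above the bench

How it is judged:
At the end, for the whole second after the job is handed in: every plate, stone and block present lies flat in a slot of its own thickness (6 in 8, 12 in 14, 18 in 20 mm), within 5 mm of the back stop, within 6 mm sideways and 0.1 rad of the slot; each of the other tools is within 60 mm of its start (((x of drawplate_a_center in the frame of slot_thin1 between 0.031 and 0.04 m and y of drawplate_a_center in the frame of slot_thin1 between -0.006 and 0.006 m and z of drawplate_a_center in the frame of slot_thin1 between 0 and 0.006 m and angle between the x axis of drawplate_a_center and the x axis of slot_thin1, either way round below 0.1 rad) or (x of drawplate_a_center in the frame of slot_thin2 between 0.031 and 0.04 m and y of drawplate_a_center in the frame of slot_thin2 between -0.006 and 0.006 m and z of drawplate_a_center in the frame of slot_thin2 between 0 and 0.006 m and angle between the x axis of drawplate_a_center and the x axis of slot_thin2, either way round below 0.1 rad)) and ((x of drawplate_b_center in the frame of slot_thin1 between 0.031 and 0.04 m and y of drawplate_b_center in the frame of slot_thin1 between -0.006 and 0.006 m and z of drawplate_b_center in the frame of slot_thin1 between 0 and 0.006 m and angle between the x axis of drawplate_b_center and the x axis of slot_thin1, either way round below 0.1 rad) or (x of drawplate_b_center in the frame of slot_thin2 between 0.031 and 0.04 m and y of drawplate_b_center in the frame of slot_thin2 between -0.006 and 0.006 m and z of drawplate_b_center in the frame of slot_thin2 between 0 and 0.006 m and angle between the x axis of drawplate_b_center and the x axis of slot_thin2, either way round below 0.1 rad)) and ((x of stone_a_center in the frame of slot_mid1 between 0.031 and 0.04 m and y of stone_a_center in the frame of slot_mid1 between -0.006 and 0.006 m and z of stone_a_center in the frame of slot_mid1 between 0.003 and 0.009 m and angle between the x axis of stone_a_center and the x axis of slot_mid1, either way round below 0.1 rad) or (x of stone_a_center in the frame of slot_mid2 between 0.031 and 0.04 m and y of stone_a_center in the frame of slot_mid2 between -0.006 and 0.006 m and z of stone_a_center in the frame of slot_mid2 between 0.003 and 0.009 m and angle between the x axis of stone_a_center and the x axis of slot_mid2, either way round below 0.1 rad)) and ((x of stone_b_center in the frame of slot_mid1 between 0.031 and 0.04 m and y of stone_b_center in the frame of slot_mid1 between -0.006 and 0.006 m and z of stone_b_center in the frame of slot_mid1 between 0.003 and 0.009 m and angle between the x axis of stone_b_center and the x axis of slot_mid1, either way round below 0.1 rad) or (x of stone_b_center in the frame of slot_mid2 between 0.031 and 0.04 m and y of stone_b_center in the frame of slot_mid2 between -0.006 and 0.006 m and z of stone_b_center in the frame of slot_mid2 between 0.003 and 0.009 m and angle between the x axis of stone_b_center and the x axis of slot_mid2, either way round below 0.1 rad)) and x of block_center in the frame of slot_thick between 0.031 and 0.04 m and y of block_center in the frame of slot_thick between -0.006 and 0.006 m and z of block_center in the frame of slot_thick between 0.006 and 0.012 m and angle between the x axis of block_center and the x axis of slot_thick, either way round below 0.1 rad and distance of each of file_spot, pliers_spot, mandrel_spot, mallet_spot, jar_spot, tumbler_spot, tin_spot from where it was at the start of the episode below 0.06 m); the robot touches nothing.
Of drawplate_a, drawplate_b, stone_a, stone_b, block only 4 to 5 are there at a start; the rules pass over those that are not, and their reading is None.
At some moment in a run one of drawplate_a, stone_a, block may be knocked a few centimetres aside while the robot is not near it.
It also fails if it takes over 210 s, if anything falls off the work surface, if the arm or the gripper's body presses on something with over 40 N, if the wrist force passes 120 N, or if a joint passes its speed limit or range.

## Robot

A 7-joint arm with a two-finger parallel gripper is mounted at the origin on the work surface. World frame = base frame: x ahead of the robot, y to its left, z up, the work surface at z = 0. Lengths are in m, angles in rad, forces in N, time in s.
With the tool pointing down it reaches from about 0.35 to 0.9 m from the base axis. Payload 19.9 kg.
Tool frame: the origin (TCP) lies between the finger pads; the fingertips stand 19 mm ahead of it and the grasp point (between the pads) is the TCP; z points along the fingers, y is the line along which they close (so a half turn about z gives the same grasp; the last joint's range is limited). The gripper opens to 94 mm and grips with 3 to 60 N. Pads are 16 mm wide; open, the fingers measure 119 mm over their backs; the gripper's body (75 mm by 177 mm) begins 78 mm behind the grasp point.
Start: joints at [-1.22, 0.417, -0.01, 1.614, 0.005, 1.111, -0.053], TCP at [0.239, 0.577, 0.224] pointing down, gripper open.
Joint ranges: [-2.81, 2.81], [-0.39, 2.02], [-1.27, 1.25], [0.06, 2.57], [-1.19, 4.33], [0.19, 2], [-2.82, 2.82]. Speed limits (rad/s): [1.89, 1.89, 2.39, 2.39, 3.01, 3.01, 3.01].

## Interface

Orientations are given as a 3x3 rotation matrix whose columns are the frame's x, y, z axes.
In Python, from rig import robot gives the robot as it stands. Calls block until the motion is done:
- robot.move_ptp(position, orientation): joint-space move of the TCP to a pose.
- robot.move_linear(position, velocity=0.15, frame=None, threshold=None): straight line of the TCP; frame=None keeps the orientation; velocity is the mean speed in m/s. With threshold (N) it stops when the force on the tool has changed by that much, and returns True; else False.
- robot.goto_joints(angles): joint-space move.
- robot.gripper_to(opening): finger opening in m; the grip force is fixed at half the most; returns when the fingers have stopped.
- robot.pause(seconds).
- robot.ik(position, orientation): joint angles nearest the present ones, or None.
- robot.get_state(): the state.
- robot.grab_frame(name): name is "side" or "top" or "wrist"; returns the picture (420x560x3 uint8, red, green, blue); there is no depth.
- robot.camera_info(name): a dict with "fx", "fy", "cx", "cy" (pixels), "rvec" (rotation vector, rad) and "tvec" (3), from world to camera coordinates, as OpenCV has them. Camera axes: x right, y down, z forward; pixel columns grow to the right and rows downward; lengths in m; the calibration is good to about 2 mm. A picture is of the moment at which its call begins: read the wrist's pose just before it. camera_info takes no time and is no camera call; for the wrist camera it gives the pose at the moment of the call.
A pose or a line that the arm cannot do raises robot.PlanningError and nothing moves.
- robot.sign_off(): hands the job in; it is judged then, once.
The state is a dict: "time": time; "qpos": joint angles; "joint_vel": joint speeds; "effort": joint torques, N m; "ee_pos": TCP position; "tool_rot": TCP orientation; "force": force on the tool from outside, world axes, zero at the start; "moment": the same for the moment, N m; "opening": finger opening in m; "grasp_force": force on a finger pad.
Only numpy, scipy, OpenCV 4.12 (cv2) and the standard library are available. Lean on these libraries where they do the work, as an engineer would, in place of code of your own. Each camera call takes 0.05 s, during which the arm holds its last target. There are 200 camera calls.

## Working session

There is one attempt and no reset: what is moved stays moved. The work goes in short steps, each a Python script; the robot and the scene stay as the last script left them, time stands still between calls to the robot, and variables do not carry over. Pictures are saved under pics/ and viewed, at most 14 in all, crops included, and the job is handed in when it is done.

```bash
mkdir -p pics; ls; python3 - <<'E'
from rig import robot
import cv2,numpy as np
for n in("top","side","wrist"):
    im=robot.grab_frame(n); cv2.imwrite(f"pics/{n}0.png",im[:,:,::-1]); i=robot.camera_info(n)
    R=cv2.Rodrigues(np.array(i["rvec"],float))[0]; print(n,i["fx"],i["cx"],i["cy"],(-R.T@np.array(i["tvec"])).round(3),R.round(2).tolist())
print(robot.get_state()["tool_rot"],robot.get_state()["time"])
E
```

```text
pics
top 460.9383472118913 273.5065740952798 209.4348448173958 [ 0.372 -0.021  1.218] [[-0.02, -1.0, -0.02], [-0.99, 0.02, -0.13], [0.13, 0.01, -0.99]]
side 409.97996070104915 286.26024273734805 213.07928577200275 [ 0.203 -0.824  1.054] [[0.92, -0.38, 0.01], [-0.28, -0.69, -0.67], [0.27, 0.61, -0.75]]
wrist 291.3794671616993 278.02307564242324 210.88318012137375 [0.177 0.604 0.384] [[0.38, 0.92, -0.0], [0.9, -0.37, 0.24], [0.22, -0.09, -0.97]]
[[-9.23860544e-01  3.82729159e-01 -2.94099648e-04]
 [ 3.82729269e-01  9.23860167e-01 -8.35843707e-04]
 [-4.81948095e-05 -8.84763565e-04 -9.99999607e-01]] 0.15
```

View pics/top0.png

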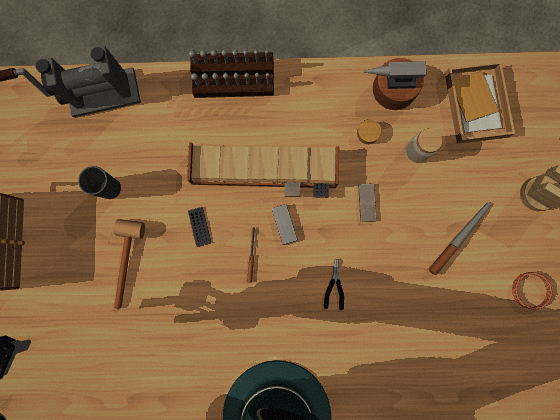

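View pics/side0.png

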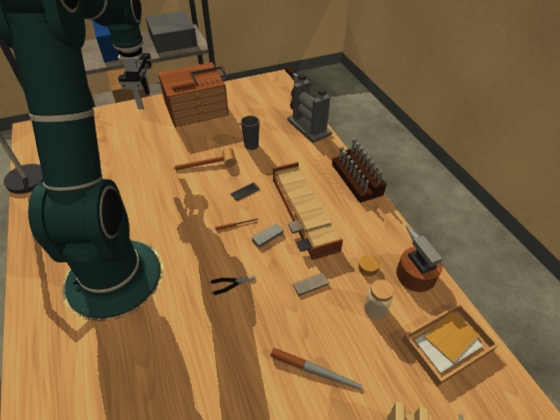

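The top view shows the rack at about px (190–338, 145–187), with two plates sticking out of it at (292,190) and (321,190). Loose pieces lie at (200,227), which is a drawplate, and at (286,224) and (367,202), which are grey. All five are present. Next I'll take rough positions and a closer look.

```bash
cat > h.py <<'E'
from rig import robot
import cv2,numpy as np
def cam(n):
    i=robot.camera_info(n); R=cv2.Rodrigues(np.array(i["rvec"],float))[0]
    K=np.array([[i["fx"],0,i["cx"]],[0,i["fy"],i["cy"]],[0,0,1]]); return K,R,np.array(i["tvec"],float).ravel()
def pix(c,uv,z):
    K,R,t=c; o=-R.T@t; d=R.T@np.linalg.inv(K)@np.array([uv[0],uv[1],1.]); return o+d*(z-o[2])/d[2]
def proj(c,P):
    K,R,t=c; p=K@(R@np.asarray(P,float)+t); return p[:2]/p[2]
def rot(yaw,pitch=0):
    # tool: x axis toward -(heading yaw), y sideways, z down; pitch>0 tilts the fingers forward
    c,s=np.cos(yaw),np.sin(yaw); f=np.array([c,s,0]); u=np.array([0,0,1.])
    z=np.sin(pitch)*f-np.cos(pitch)*u; y=np.array([-s,c,0]); x=np.cross(y,z); return np.column_stack([x,y,z])
def shot(n,name,crop=None,k=1):
    c=cam(n); im=robot.grab_frame(n)[:,:,::-1]; np.savez(f"pics/{name}.npz",im=im,K=c[0],R=c[1],t=c[2])
    if crop: im=im[crop[1]:crop[3],crop[0]:crop[2]]
    cv2.imwrite(f"pics/{name}.png",cv2.resize(im,None,fx=k,fy=k,interpolation=cv2.INTER_CUBIC)); return c
E
python3 - <<'E'
from h import *
c=cam("top")
for n,uv,z in [("rackFL",(189,187),.06),("rackFR",(339,187),.06),("rackBL",(192,145),.06),("rackBR",(338,150),.06),("dpa",(200,227),.006),("A",(286,224),.015),("B",(367,202),.015),("sb",(292,190),.04),("db",(321,190),.035),("jar",(417,158),0),("tumb",(110,190),0)]: print(n,pix(c,uv,z).round(3))
r=rot(0,0.7); print(r.round(2).tolist())
for p in [(.40,0,.25),(.38,0,.28),(.42,0,.3)]:
    print(p,robot.ik(p,r) is not None)
E
```

```text
rackFL [0.581 0.209 0.06 ]
rackFR [ 0.572 -0.173  0.06 ]
rackBL [0.691 0.202 0.06 ]
rackBR [ 0.668 -0.174  0.06 ]
dpa [0.483 0.191 0.006]
A [ 0.485 -0.037  0.015]
B [ 0.538 -0.251  0.015]
sb [ 0.57  -0.054  0.04 ]
db [ 0.57  -0.13   0.035]
jar [ 0.656 -0.393  0.   ]
tumb [0.589 0.435 0.   ]
[[-0.76, -0.0, 0.64], [0.0, 1.0, 0.0], [-0.64, 0.0, -0.76]]
(0.4, 0, 0.25) False
(0.38, 0, 0.28) False
(0.42, 0, 0.3) False
```

```bash
python3 - <<'E'
from h import *
for pitch in (0.2,.35,.5,.7):
    ok=[(round(x,2),z) for x in np.arange(.36,.62,.04) for z in (.15,.2,.25,.3,.35,.4) if robot.ik((x,0.02,z),rot(-.02,pitch)) is not None]
    print(pitch,ok)
R=rot(0.0,0.0); print(robot.ik((.42,0.02,.2),R))
robot.move_ptp((.42,0.02,.25),R)
shot("wrist","w1",k=1.4)
E
```

```text
0.2 [(np.float64(0.36), 0.15), (np.float64(0.36), 0.2), (np.float64(0.36), 0.25), (np.float64(0.36), 0.3), (np.float64(0.36), 0.35), (np.float64(0.36), 0.4), (np.float64(0.4), 0.15), (np.float64(0.4), 0.2), (np.float64(0.4), 0.25), (np.float64(0.4), 0.3), (np.float64(0.4), 0.35), (np.float64(0.4), 0.4), (np.float64(0.44), 0.15), (np.float64(0.44), 0.2), (np.float64(0.44), 0.25), (np.float64(0.44), 0.3), (np.float64(0.44), 0.35), (np.float64(0.44), 0.4), (np.float64(0.48), 0.15), (np.float64(0.48), 0.2), (np.float64(0.48), 0.25), (np.float64(0.48), 0.3), (np.float64(0.48), 0.35), (np.float64(0.48), 0.4), (np.float64(0.52), 0.15), (np.float64(0.52), 0.2), (np.float64(0.52), 0.25), (np.float64(0.52), 0.3), (np.float64(0.52), 0.35), (np.float64(0.52), 0.4), (np.float64(0.56), 0.15), (np.float64(0.56), 0.2), (np.float64(0.56), 0.25), (np.float64(0.56), 0.3), (np.float64(0.56), 0.35), (np.float64(0.56), 0.4), (np.float64(0.6), 0.15), (np.float64(0.6), 0.2), (np.float64(0.6), 0.25), (np.float64(0.6), 0.3), (np.float64(0.6), 0.35), (np.float64(0.6), 0.4)]
0.35 [(np.float64(0.36), 0.15), (np.
[... 1913 characters left out ...]
 0.25), (np.float64(0.44), 0.3), (np.float64(0.48), 0.15), (np.float64(0.48), 0.2), (np.float64(0.48), 0.25), (np.float64(0.48), 0.3), (np.float64(0.48), 0.35), (np.float64(0.48), 0.4), (np.float64(0.52), 0.15), (np.float64(0.52), 0.25), (np.float64(0.52), 0.3), (np.float64(0.52), 0.35), (np.float64(0.52), 0.4), (np.float64(0.56), 0.15), (np.float64(0.56), 0.2), (np.float64(0.56), 0.25), (np.float64(0.56), 0.3), (np.float64(0.56), 0.35), (np.float64(0.56), 0.4), (np.float64(0.6), 0.15), (np.float64(0.6), 0.2), (np.float64(0.6), 0.25), (np.float64(0.6), 0.3), (np.float64(0.6), 0.35), (np.float64(0.6), 0.4)]
[-0.56943294  0.07354158  0.47142925  2.13201342 -0.0412001   0.94443845
  1.49585873]
```

View pics/w1.png

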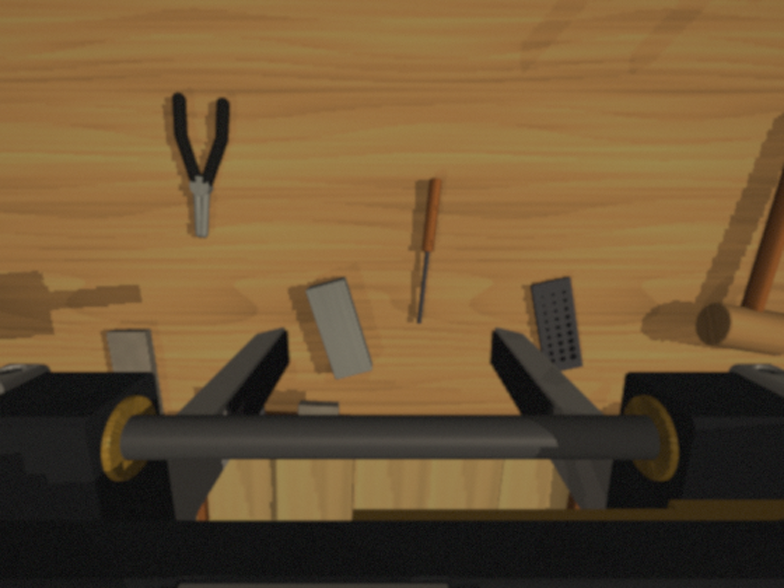

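The wrist picture shows a grey piece at (340,327), the drawplate at (556,323), the second grey piece at (133,365), the file and the pliers. The gripper hides the rack, so I'll tilt the camera to see the mouths.

```bash
python3 - <<'E'
from h import *
robot.move_ptp((.47,0.015,.25),rot(-.02,.7))
c=shot("wrist","w2")
im=cv2.imread("pics/w2.png"); cv2.imwrite("pics/w2r.png",cv2.resize(im[::-1,::-1],None,fx=1.42,fy=1.42,interpolation=cv2.INTER_CUBIC))
E
```

```text
(no output)
```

View pics/w2r.png

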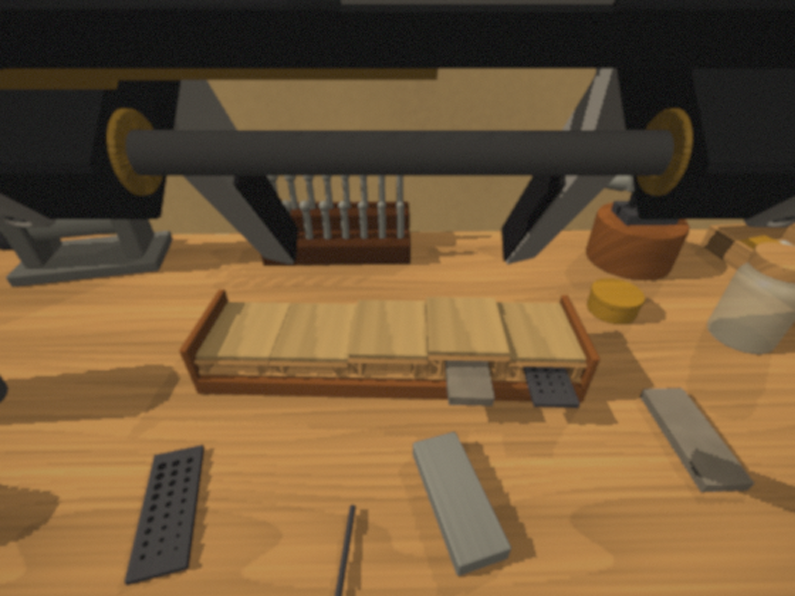

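The middle loose piece at (460,500) is thicker, so it's the block. The one at (695,440) is the stone. Slot 4 has the highest roof, so it is the thick slot, and stone_b is in it. Drawplate_b is in slot 5. I'll zoom in on the mouths.

```bash
python3 - <<'E'
import cv2
im=cv2.imread("pics/w2.png")[::-1,::-1]
c=im[200:290,125:425]; c=cv2.resize(c,None,fx=2.66,fy=5,interpolation=cv2.INTER_CUBIC); cv2.imwrite("pics/w2z.png",cv2.convertScaleAbs(c,alpha=1.5))
E
```

```text
(no output)
```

View pics/w2z.png

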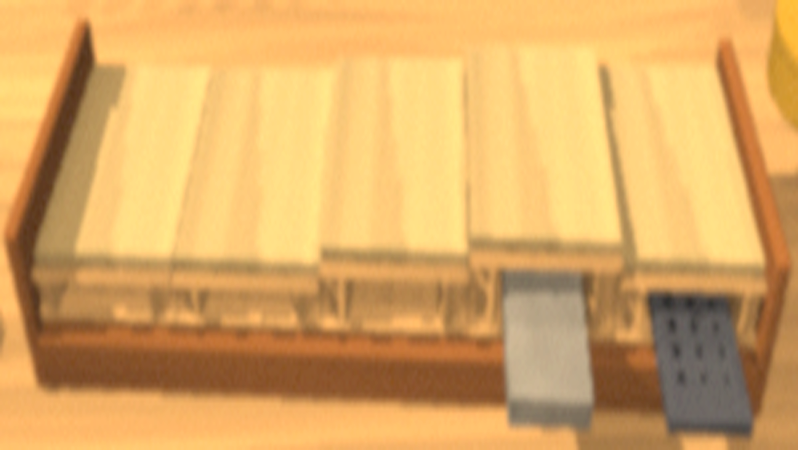

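The mouths from left to right are thin, thin, mid, thick, mid. I can now compute all the poses.

```bash
python3 - <<'E'
from h import *
d=np.load("pics/w2.npz"); c=(d["K"],d["R"],d["t"])
zz=lambda p:(559-(125+p[0]/2.66),419-(200+p[1]/5)); rr=lambda p:(559-p[0]/1.42,419-p[1]/1.42)
for n,p,z in [("FL",(10,235),.062),("FR",(787,262),.062),("BL",(84,22),.062),("BR",(725,42),.062),("FLb",(40,385),0),("thickroofL",(472,250),.058),("thickroofR",(620,250),.058),("sbL",(508,405),.042),("sbR",(590,405),.042),("sbL0",(503,275),.042),("sbR0",(582,275),.042),("dbL",(668,420),.036),("dbR",(749,420),.036),("dbL0",(650,295),.036),("dbR0",(722,295),.036)]: print(n,pix(c,zz(p),z).round(4))
for n,q,z in [("dpa",[(156,456),(203,447),(187,571),(127,581)],.006),("sta",[(641,391),(683,389),(750,485),(704,487)],.012),("blk",[(413,442),(457,433),(509,550),(459,562)],.018)]:
    P=np.array([pix(c,rr(p),z)[:2] for p in q]); m=(P[0]+P[1]-P[2]-P[3])/2
    print(n,P.mean(0).round(4),"yaw",np.arctan2(m[1],m[0]).round(3),"L",np.linalg.norm(m).round(3),"W",np.linalg.norm(P[0]+P[3]-P[1]-P[2])/2)
t=cam("top")
for n,p in [("FL",(.575,.2,.062))]: print(proj(t,p))
E
```

```text
FL [0.598  0.2123 0.062 ]
FR [ 0.5797 -0.1669  0.062 ]
BL [0.694  0.2067 0.062 ]
BR [ 0.675  -0.1698  0.062 ]
FLb [0.6005 0.2162 0.    ]
thickroofL [ 0.5915 -0.0156  0.058 ]
thickroofR [ 0.5898 -0.0888  0.058 ]
sbL [ 0.553 -0.03   0.042]
sbR [ 0.5521 -0.0683  0.042 ]
sbL0 [ 0.5977 -0.0328  0.042 ]
sbR0 [ 0.5968 -0.0734  0.042 ]
dbL [ 0.5515 -0.106   0.036 ]
dbR [ 0.5506 -0.1443  0.036 ]
dbL0 [ 0.5943 -0.109   0.036 ]
dbR0 [ 0.5935 -0.1462  0.036 ]
dpa [0.4824 0.1939] yaw 0.237 L 0.099 W 0.03854094228567968
sta [ 0.5349 -0.247 ] yaw -0.009 L 0.099 W 0.04035733168969002
blk [ 0.4841 -0.0298] yaw 0.259 L 0.097 W 0.0380433663690105
[192.45332833 189.16258425]
```

```bash
cat >> h.py <<'E'
YAW=-.047; M=np.array([.5935,.0232])
def S(off,x,z,dy=0):
    c,s=np.cos(YAW),np.sin(YAW); return np.array([M[0]+c*x-s*(off+dy),M[1]+s*x+c*(off+dy),z])
def st(msg=""):
    s=robot.get_state(); c,sn=np.cos(YAW),np.sin(YAW); d=s["ee_pos"][:2]-M
    print(msg,"t%.1f"%s["time"],"tcp",np.round(s["ee_pos"],4),"rack xy",np.round([c*d[0]+sn*d[1],-sn*d[0]+c*d[1]],4),"F",np.round(s["force"],1),"open %.4f gf %.1f"%(s["opening"],s["grasp_force"]))
def lin(p,v=.15,th=None): return robot.move_linear(p,velocity=v,threshold=th)
def up(z=.15,v=.25): p=np.array(robot.get_state()["ee_pos"]); p[2]=z; lin(p,v)
E
python3 - <<'E'
from h import *
R=rot(YAW); off=-152
robot.gripper_to(.058)
robot.move_ptp(S(off,-.014,.13),R); st("above")
print(lin(S(off,-.014,.047),.1,8)); st("down")
robot.gripper_to(.0); st("grip")
lin(S(off,-.014,.0485),.05)
lin(S(off,-.100,.0485),.12); st("out"); up(.13)
c=shot("side","s1",(200,120,380,300),3)
E
```

```text
Traceback (most recent call last):
rig.PlanningError: the arm cannot take that pose within its joint ranges
```

```bash
python3 - <<'E'
from h import *
print(np.round(robot.get_state()["qpos"],2))
for off in (-152,-76,0,76,152):
    for y in (YAW,YAW+np.pi):
        print(off,round(y,2),[None if (q:=robot.ik(S(off/1000,x,z),rot(y))) is None else np.round(q,2).tolist() for x,z in((-.014,.13),(-.014,.047),(-.1,.05))])
E
```

```text
[-0.3  -0.22  0.1   2.45  0.63  0.27  0.8 ]
-152 -0.05 [[-0.54, 0.68, 1.0, 1.82, -0.66, 1.02, 2.25], [-0.3, 0.66, 0.62, 1.85, -0.53, 0.8, 2.13], [-0.51, 0.64, 0.89, 2.07, -0.72, 0.78, 2.35]]
-152 3.09 [[-0.59, 0.73, 1.08, 1.82, -0.74, 1.06, -0.84], [-0.57, 0.9, 1.08, 1.86, -0.95, 1.01, -0.69], [-0.63, 0.76, 1.08, 2.07, -0.9, 0.89, -0.63]]
-76 -0.05 [[-0.63, 0.61, 0.9, 1.84, -0.57, 0.98, 2.05], [-0.3, 0.6, 0.43, 1.87, -0.36, 0.75, 1.86], [-0.56, 0.56, 0.74, 2.09, -0.58, 0.71, 2.08]]
-76 3.09 [[-0.73, 0.71, 1.08, 1.84, -0.73, 1.05, -0.97], [-0.71, 0.89, 1.08, 1.88, -0.95, 1.0, -0.81], [-0.79, 0.75, 1.08, 2.09, -0.9, 0.87, -0.78]]
0 -0.05 [[-0.65, 0.55, 0.74, 1.83, -0.45, 0.94, 1.81], [-0.42, 0.6, 0.43, 1.87, -0.35, 0.75, 1.73], [-0.59, 0.51, 0.57, 2.08, -0.44, 0.67, 1.8]]
0 3.09 [[-0.86, 0.71, 1.08, 1.84, -0.73, 1.05, -1.1], [-0.84, 0.89, 1.08, 1.88, -0.95, 1.0, -0.95], [-0.94, 0.75, 1.08, 2.09, -0.9, 0.87, -0.94]]
76 -0.05 [[-0.66, 0.52, 0.58, 1.8, -0.35, 0.92, 1.6], [-0.47, 0.6, 0.33, 1.83, -0.27, 0.75, 1.53], [-0.58, 0.49, 0.38, 2.04, -0.29, 0.66, 1.51]]
76 3.09 [[-0.97, 0.74, 1.08, 1.81, -0.74, 1.07, -1.23], [-0.96, 0.91, 1.08, 1.85, -0.96, 1.02, -1.08], [-1.08, 0.77, 1.08, 2.06, -0.91, 0.9, -1.09]]
152 -0.05 [[-0.65, 0.53, 0.42, 1.74, -0.26, 0.93, 1.39], [-0.36, 0.61, 0.03, 1.77, -0.02, 0.76, 1.2], [-0.45, 0.49, 0.06, 1.98, -0.05, 0.67, 1.16]]
152 3.09 [[-1.07, 0.77, 1.08, 1.75, -0.76, 1.1, -1.35], [-1.06, 0.94, 1.08, 1.79, -0.96, 1.04, -1.22], [-1.19, 0.81, 1.08, 2.0, -0.92, 0.93, -1.23]]
```

The offset was in millimetres and should have been metres. I'll fix that and retry.

```bash
python3 - <<'E'
from h import *
R=rot(YAW); off=-.152
robot.gripper_to(.058)
robot.move_ptp(S(off,-.014,.13),R); st("above")
print(lin(S(off,-.014,.047),.1,8)); st("down")
robot.gripper_to(.0); st("grip")
lin(S(off,-.014,.0485),.05)
lin(S(off,-.100,.0485),.12); st("out"); up(.13)
c=shot("side","s1",(200,120,380,300),3)
E
```

```text
above t5.5 tcp [ 0.5718 -0.1279  0.1299] rack xy [-0.0146 -0.152 ] F [-0.3 -0.1 -1. ] open 0.0580 gf 0.0
False
down t6.5 tcp [ 0.5717 -0.1281  0.047 ] rack xy [-0.0146 -0.1521] F [-4.9 -0.6 -3.7] open 0.0578 gf 2.9
grip t6.9 tcp [ 0.573  -0.1279  0.0476] rack xy [-0.0134 -0.1519] F [-0.2 -1.2 -0.7] open 0.0395 gf 30.0
out t8.0 tcp [ 0.4872 -0.1239  0.0486] rack xy [-0.0992 -0.1519] F [ 0.6  0.7 -2.5] open 0.0394 gf 30.0
```

View pics/s1.png

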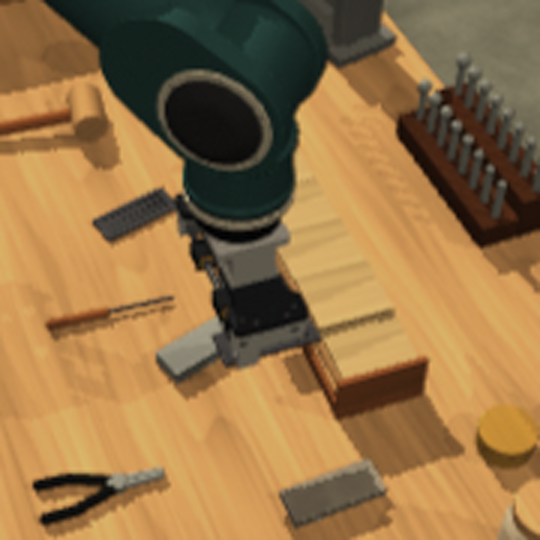

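The drawplate is gripped and hidden behind the wrist. The other pieces haven't moved. Next I'll insert it in slot 1.

```bash
cat >> h.py <<'E'
def insert(off,z,xs=-.105,xe=-.020,th=10,dy=0):
    R=rot(YAW)
    robot.move_ptp(S(off,xs,max(z+.06,.12),dy),R); lin(S(off,xs,z,dy),.12); st("lined up")
    hit=lin(S(off,xe,z,dy),.05,th); st("inserted hit=%s"%hit); return hit
def release_push(off,zp=.052,xe=-.018):
    p=np.array(robot.get_state()["ee_pos"]); robot.gripper_to(.056); st("released")
    up(.12); robot.gripper_to(0)
    lin(S(off,-.075,.12),.2); lin(S(off,-.075,zp),.15)
    print("push hit",lin(S(off,xe,zp),.06,14)); st("pushed"); lin(S(off,-.06,zp),.15); up(.15)
E
python3 - <<'E'
from h import *
if not insert(.152,.0492): release_push(.152)
E
```

```text
lined up t10.4 tcp [0.4962 0.1797 0.0497] rack xy [-0.1046  0.1517] F [ 0.  -0.  -2.1] open 0.0396 gf 30.0
inserted hit=False t12.3 tcp [0.5805 0.176  0.0492] rack xy [-0.0201  0.1521] F [ 0.   0.3 -2.1] open 0.0393 gf 30.0
released t12.8 tcp [0.5807 0.176  0.0492] rack xy [-0.02   0.152] F [-0.7  0.1 -1.3] open 0.0558 gf 0.0
push hit True
pushed t16.0 tcp [0.5768 0.176  0.0512] rack xy [-0.0239  0.1518] F [-4.2  1.   3.6] open 0.0006 gf 2.3
```

```bash
python3 - <<'E'
from h import *
off=-.076; R=rot(YAW); robot.gripper_to(.058)
robot.move_ptp(S(off,-.018,.13),R); print(lin(S(off,-.018,.048),.1,8)); st("down")
robot.gripper_to(0); st("grip"); lin(S(off,-.018,.0492),.05); lin(S(off,-.105,.0492),.12); up(.12)
if not insert(-.152,.0492): release_push(-.152,.055)
robot.move_ptp((.46,0.015,.26),rot(-.02,.7)); st()
c=shot("wrist","w3")
im=cv2.imread("pics/w3.png"); cv2.imwrite("pics/w3r.png",cv2.resize(im[::-1,::-1],None,fx=1.42,fy=1.42,interpolation=cv2.INTER_CUBIC))
E
```

```text
False
down t19.8 tcp [ 0.5723 -0.0521  0.0485] rack xy [-0.0176 -0.0762] F [-0.2  0.5  0. ] open 0.0581 gf 0.0
grip t20.2 tcp [ 0.5721 -0.0518  0.0482] rack xy [-0.0178 -0.0759] F [0.  0.2 2.8] open 0.0399 gf 30.0
lined up t22.9 tcp [ 0.4817 -0.1237  0.0496] rack xy [-0.1048 -0.152 ] F [ 0.5 -0.1 -0.4] open 0.0397 gf 30.0
inserted hit=False t24.8 tcp [ 0.5662 -0.1277  0.0492] rack xy [-0.0202 -0.152 ] F [-0.  -0.3 -1.3] open 0.0396 gf 30.0
released t25.3 tcp [ 0.5664 -0.1277  0.0492] rack xy [-0.02  -0.152] F [0.6 0.2 0.1] open 0.0562 gf 0.0
push hit True
pushed t28.4 tcp [ 0.5618 -0.1274  0.0543] rack xy [-0.0246 -0.1519] F [-3.4  1.6  2.4] open 0.0006 gf 1.6
 t30.7 tcp [0.4602 0.0145 0.2595] rack xy [-0.1327 -0.015 ] F [-0.9  0.9 -0.6] open 0.0004 gf 0.0
```

View pics/w3r.png

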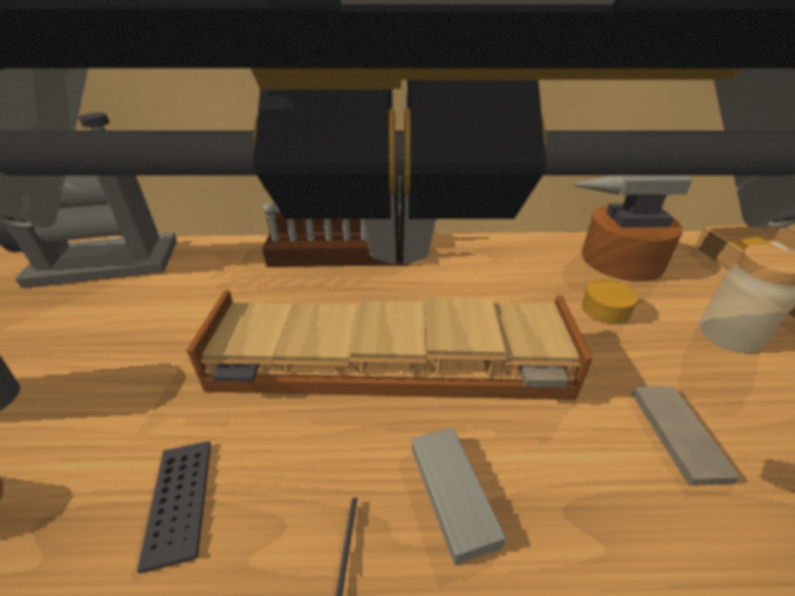

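Both pieces in the rack, at (236,370) and (545,376), stand out only slightly, so they are home. The loose pieces haven't moved. Next is the block, into slot 4.

```bash
cat >> h.py <<'E'
def pick(P,yaw,off=.028,z=.021):
    g=np.array([P[0]-off*np.cos(yaw),P[1]-off*np.sin(yaw)])
    robot.gripper_to(.062); robot.move_ptp([*g,.13],rot(yaw)); print("touch",lin([*g,z],.1,8)); st("down")
    robot.gripper_to(0); st("grip"); lin([*g,z+.003],.03); up(.13); st("lifted")
E
python3 - <<'E'
from h import *
d=np.load("pics/w3.npz"); c=(d["K"],d["R"],d["t"]); rr=lambda p:(559-p[0]/1.42,419-p[1]/1.42); E={}
for n,q,z in [("dpa",[(164,452),(210,443),(197,556),(139,570)],.006),("sta",[(633,390),(674,388),(738,480),(692,482)],.012),("blk",[(412,441),(456,430),(503,537),(456,550)],.018)]:
    P=np.array([pix(c,rr(p),z)[:2] for p in q]); m=(P[0]+P[1]-P[2]-P[3])/2; E[n]=(P.mean(0),np.arctan2(m[1],m[0]))
    print(n,P.mean(0).round(4),"yaw",E[n][1].round(3),"L",np.linalg.norm(m).round(3))
pick(E["blk"][0],E["blk"][1])
if not insert(-.076,.0522): release_push(-.076,.058)
E
```

```text
dpa [0.4826 0.1941] yaw 0.238 L 0.097
sta [ 0.5335 -0.247 ] yaw 0.0 L 0.098
blk [ 0.4837 -0.0301] yaw 0.265 L 0.094
touch False
down t34.1 tcp [ 0.457  -0.0374  0.0214] rack xy [-0.1335 -0.067 ] F [-0.1  0.1 -0.1] open 0.0616 gf 0.0
grip t34.6 tcp [ 0.4568 -0.0374  0.0212] rack xy [-0.1337 -0.067 ] F [-1.1 -0.   5.8] open 0.0398 gf 30.0
lifted t35.5 tcp [ 0.4561 -0.0369  0.1292] rack xy [-0.1344 -0.0665] F [-0.3  0.3 -5.7] open 0.0398 gf 30.0
lined up t36.5 tcp [ 0.4852 -0.0479  0.0526] rack xy [-0.1048 -0.0761] F [-0.5  0.5 -3.6] open 0.0394 gf 30.0
inserted hit=False t38.3 tcp [ 0.5698 -0.0517  0.0522] rack xy [-0.0202 -0.076 ] F [-0.8  0.6 -4.4] open 0.0399 gf 30.0
released t38.8 tcp [ 0.57   -0.0518  0.0523] rack xy [-0.02  -0.076] F [ 0.4 -0.1  0.2] open 0.0562 gf 0.0
push hit True
pushed t42.0 tcp [ 0.5654 -0.0516  0.0574] rack xy [-0.0245 -0.076 ] F [-1.1  0.4 -0.1] open 0.0004 gf 0.8
```

```bash
python3 - <<'E'
from h import *
robot.move_ptp((.46,0.015,.26),rot(-.02,.7)); shot("wrist","w4")
a=np.load("pics/w3.npz")["im"][::-1,::-1].astype(int); b=np.load("pics/w4.npz")["im"][::-1,::-1].astype(int)
D=np.abs(a-b).mean(2)
for n,(x0,y0,x1,y1) in dict(dpa=(85,300,160,415),sta=(435,262,530,350),blk=(280,295,365,405)).items(): print(n,D[y0:y1,x0:x1].mean(),np.percentile(D[y0:y1,x0:x1],97))
def ok(n,box): return D[box[1]:box[3],box[0]:box[2]].mean()<6
if ok("sta",(435,262,530,350)):
    pick((.5342,-.247),-.004)
    if robot.get_state()["opening"]>.037 and not insert(0,.0522): release_push(0,.055)
E
```

```text
dpa 1.1758067632850242 3.0
sta 1.0179027113237642 2.6666666666666665
blk 18.76884135472371 44.666666666666664
touch False
down t47.8 tcp [ 0.5065 -0.247   0.0215] rack xy [-0.0742 -0.274 ] F [ 0.1 -0.2 -0. ] open 0.0622 gf 0.0
grip t48.3 tcp [ 0.5063 -0.247   0.0212] rack xy [-0.0744 -0.274 ] F [-1.7  0.1  4.2] open 0.0397 gf 29.8
lifted t49.1 tcp [ 0.5062 -0.2463  0.1299] rack xy [-0.0745 -0.2733] F [-0.1  0.8 -1.2] open 0.0399 gf 29.8
lined up t50.9 tcp [0.489  0.0276 0.0527] rack xy [-0.1046 -0.0005] F [-0.  -0.1 -1.3] open 0.0395 gf 29.8
inserted hit=False t52.7 tcp [0.5734 0.0242 0.0522] rack xy [-0.0201  0.    ] F [-0.6  0.  -1.3] open 0.0396 gf 29.8
released t53.2 tcp [0.5736 0.0241 0.0522] rack xy [-0.02  0.  ] F [ 0.2  0.2 -0.1] open 0.0558 gf 0.0
push hit True
pushed t56.4 tcp [0.5692 0.0242 0.0543] rack xy [-0.0243 -0.0001] F [-3.8  1.   2.2] open 0.0005 gf 2.0
```

```bash
python3 - <<'E'
from h import *
V=lambda n:(robot.move_ptp((.46,0.015,.26),rot(-.02,.7)),shot("wrist",n))
V("w5")
a=np.load("pics/w3.npz")["im"][::-1,::-1].astype(int); b=np.load("pics/w5.npz")["im"][::-1,::-1].astype(int)
m=np.abs(a-b)[300:415,85:160].mean(); print("diff",m)
if m<6:
    pick((.4825,.194),.238)
    if robot.get_state()["opening"]>.037 and not insert(.076,.0522):
        release_push(.076,.052); V("w6")
im=np.load("pics/w6.npz")["im"][::-1,::-1]
z=cv2.resize(np.ascontiguousarray(im[195:295,125:425]),None,fx=2.66,fy=5,interpolation=cv2.INTER_CUBIC); cv2.imwrite("pics/w6z.png",cv2.convertScaleAbs(z,alpha=1.5))
E
```

```text
diff 1.430183574879227
touch False
down t62.0 tcp [0.4556 0.1875 0.0215] rack xy [-0.1455  0.1577] F [ 0.4 -0.3  0.9] open 0.0622 gf 0.0
grip t62.5 tcp [0.4554 0.1875 0.0212] rack xy [-0.1457  0.1577] F [-1.4  0.6  4.9] open 0.0393 gf 30.0
lifted t63.3 tcp [0.4551 0.1874 0.1299] rack xy [-0.146   0.1575] F [-0.6 -0.4 -2.5] open 0.0390 gf 30.0
lined up t64.5 tcp [0.4924 0.1043 0.0526] rack xy [-0.1048  0.0763] F [-0.3 -0.  -1.4] open 0.0393 gf 30.0
inserted hit=False t66.3 tcp [0.5769 0.1001 0.0522] rack xy [-0.0202  0.076 ] F [ 0.7 -1.2 -1.7] open 0.0392 gf 30.0
released t66.8 tcp [0.5771 0.1001 0.0522] rack xy [-0.02   0.076] F [ 0.1  0.1 -0.1] open 0.0558 gf 0.0
push hit True
pushed t70.0 tcp [0.573  0.1002 0.0511] rack xy [-0.0241  0.0759] F [-3.8  0.1  2.1] open 0.0003 gf 1.6
```

View pics/w6z.png

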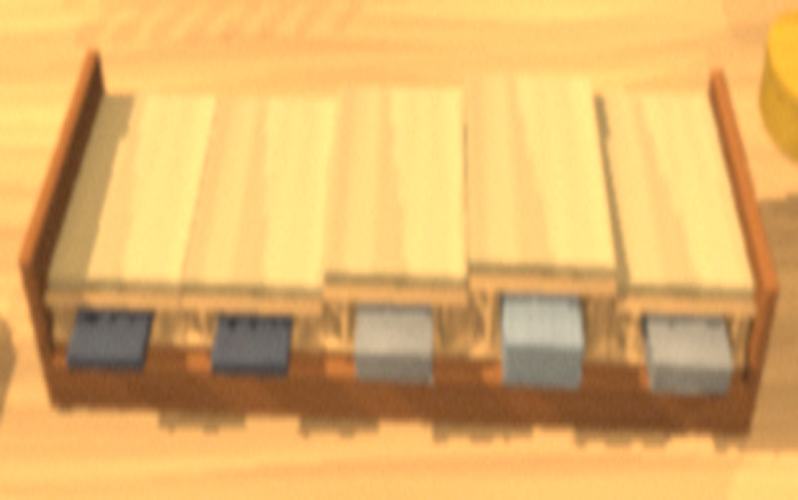

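All five stand out equally, at (110,338), (250,343), (395,345), (542,340) and (690,352). Each push ended on a hard stop at the same depth, within 0.7 mm, so I'll hand it in.

```bash
python3 -c "
from rig import robot
robot.pause(.3); print(robot.sign_off())"
```

```text
the job is handed in; nothing more can be done
None
```

The job is handed in with no verdict returned: both drawplates, both stones and the bench block are each in a slot of their own thickness and pushed against the stop, and the robot kept clear of the other tools.

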